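# Pack the project kit tray on the soldering bench

### The arm

A 7-joint arm with a two-finger parallel gripper is mounted at the origin on the work surface. World frame = base frame: x ahead of the robot, y to its left, z up, the work surface at z = 0. Lengths are in m, angles in degrees, forces in N, time in s.
With the tool pointing down it reaches from about 0.425 to 0.875 m from the base axis. Payload 4.7 kg.
Tool frame: the origin (TCP) lies midway between the tips of the shut fingers; the grasp point (between the pads) lies 19 mm behind it (env.grip_depth is the distance from the TCP to the grasp point, in m); z points along the fingers, y is the line along which they close (so a half turn about z gives the same grasp; the last joint's range is limited). The gripper opens to 87 mm and grips with 3 to 60 N. Pads are 19 mm wide; open, the fingers measure 117 mm over their backs; the gripper's body (75 mm by 190 mm) begins 51 mm behind the grasp point.
Start: joints at [-65.999, 18.392, -4.016, 83.108, 1.295, 78.541, -3.26], TCP at [0.256, 0.597, 0.223] pointing down, gripper open.
Joint ranges: [-163.93, 163.93], [-17.29, 119.83], [-79.2, 71.16], [3.27, 140.29], [-89.18, 269.18], [5.43, 117.66], [-154.24, 154.24]. Speed limits (degrees/s): [147.25, 147.25, 180, 180, 180, 180, 180].

### API

Orientations are given as [roll, pitch, yaw] about the fixed x, y, z axes, in that order (R = Rz(yaw) Ry(pitch) Rx(roll)).
In Python, from cell import get_obs, optics, env, nets gives the robot as it stands.
- The arm moves only by the shell command python3 -m creep 'ROWS' [FORCE]. ROWS is JSON, a list of rows, each an object of numbers: "wx", "wy", "wz": the turn, a rotation vector about the tool's x, y, z in degrees; "tx", "ty", "tz": the shift along the tool's x, y, z in mm; "gripper": the opening, from -1 (shut) to 1 (fully open). A call has 1 to 5 rows; each row is the pose to reach, as a shift and turn from the pose commanded when the call began, along the tool's axes at that moment; what a row does not reach only later rows make up. A row lasts 1/12 s, in which the tool goes at most 41.7 mm and 7.16 degrees, less where a joint would pass 70% of its speed; a pose out of reach is approached as far as the arm can. A call with a gripper value outside its range is refused whole. The fingers move at their own pace and stop on an object; FORCE is the grip in N (left out, the last holds). Time passes only in rows, so rows that repeat a pose let the fingers close. It gives the time, the measured TCP pose, the force, the opening and the grip force at its end, in the units of the state.
- get_obs(): the state, without advancing time (a new reading comes with each control period).
- optics.read_camera(name): name is "scene" or "top"; returns (picture, depth): 384x512x3 uint8, red, green, blue; 384x512 float32, m along the optical axis (not along the pixel's ray), 0 where there is no reading.
- optics.camera_info(name): a dict with "fovy" (degrees; the focal length in pixels is half the picture's height over the tangent of half this angle, whatever the lens; pixels are square), "cx", "cy" (the principal point, pixels), "R" (3x3) and "t" (3): a world point X has camera coordinates R X + t. Camera axes: x right, y down, z forward; pixel columns grow to the right and rows downward; lengths in m; the calibration is good to about 2 mm. A picture is of the moment at which its call begins. camera_info takes no time and is no camera call.
- env.sign_off(): hands the job in; it is judged then, once.
Trained networks look in the newest picture that a camera, given by its name, has taken for a name from the list of things; names that differ only in an ending like _2 or _b are one class to them, and where a whole thing is asked for, a point or a joint stands for the part that bears it (a point fixed in the world has none). Each returns a list of dicts, best first, with "confidence" (0 to 1); they miss things now and then, are a little off and sometimes report something else, mostly with a low value. They report only what shows in the picture. A call takes as long as a camera call. They do not tell look-alikes from the thing itself.
- nets.look_for(query, camera): "point" ([x, y, z] in m, in world coordinates, good to about 4 mm: the middle of the surface that is visible of it).
- nets.place_of(query, camera): "point" ([x, y, z] in m, in world coordinates, good to about 4 mm: a listed point, or the origin of a listed thing).
The state is a dict: "time_s": time; "qpos": joint angles; "joint_velocities": joint speeds; "effort": joint torques, N m; "tool_pos": TCP position; "tool_rot": TCP orientation; "force": force on the tool from outside, world axes, zero at the start; "wrist_torque": the same for the moment, N m; "grip_width": finger opening in m; "grasp_force": force on a finger pad.
Only numpy, scipy, OpenCV 4.12 (cv2) and the standard library are available. Lean on these libraries where they do the work, as an engineer would, in place of code of your own. Each camera call takes 0.05 s, during which the arm holds its last target. There are 200 camera calls.

### The job

Finish packing the white kit tray: add the die-cast enclosure and the round tin to the transformer already in it, so that all three stand upright in one row, each flat on the tray's floor. They only just fit, so close them up against one another and the tray's end as you go; leave the iron stand, the tip-cleaner pot and the pliers where they are.

Things in the scene. Friction and masses are not known exactly. Their poses are not given: they have to be found in the camera images.
- tray: Open white plastic tray, fixed to the bench. Origin at the centre of its underside, z up. Inside it is 58 mm wide along its x and 135 mm long along its y; walls 4 mm thick, floor 4 mm thick, rim 44 mm above the bench. The row of things runs along its y. The three things side by side take 132 mm of the 135 mm.
- transformer_center (a point): Centre (half-way up) of the black potted transformer, an upright block 54 mm (its x) by 36 mm (its y) by 90 mm tall (its z), edges rounded 1.5 mm, about 0.35 kg. It starts loose, standing upright in the tray with its x within a few degrees of the tray's x, anywhere from the middle to about 22 mm short of either end wall, where it is mostly in the way of the others; it slides when pushed.
- enclosure_center (a point): Centre (half-way up) of the grey die-cast aluminium enclosure, an upright block 54 mm (its x) by 42 mm (its y) by 95 mm tall (its z), edges rounded 1.5 mm, about 0.28 kg, standing loose on the bench beside the tray. It fits only with its 54 mm side across the tray.
- tin_center (a point): Centre (half-way up) of the round aluminium tin, an upright cylinder 54 mm in diameter, 85 mm tall (its z), edges rounded 1.5 mm, about 0.25 kg, standing loose on the bench beside the tray.
- iron_stand: Bystander: black soldering-iron stand, 70 by 160 mm slab 22 mm high with a wire coil up to about 100 mm; origin at the centre of its underside, its y along the slab.
- pot: Bystander: black round tip-cleaner pot with brass wool, 64 mm across and 55 mm high; origin at the centre of its underside.
- pliers: Bystander: pliers with green handles lying on the bench, about 155 mm long along its x (jaws to +x) and 12 mm high; origin at the pivot, underside.
Mind the look-alikes: they are no part of the job. Leave any green or orange look-alike of the part that bears transformer_center alone.

How it is judged:
By the outcome, as a careful person would: the job done as asked, in the order asked, and still so for the second after the job is handed in, with the robot touching nothing.
It also fails if it takes over 72 s, if anything falls off the work surface, if the arm or the gripper's body presses on something with over 40 N, if the wrist force passes 120 N, or if a joint passes its speed limit or range.

## Working session

There is one attempt and no reset: what is moved stays moved. The work goes in short steps, Python scripts to look and compute and a shell command to move; the robot and the scene stay as the last step left them, time stands still between calls to the robot, and variables do not carry over. Pictures are saved under pics/ and viewed, at most 10 in all, crops included, and the job is handed in when it is done.

```bash
mkdir -p pics; ls; cat > h.py <<'E'
import numpy as np, cv2
from cell import get_obs, optics, env, nets
def cloud(name):
    pic,d=optics.read_camera(name); i=optics.camera_info(name)
    f=d.shape[0]/2/np.tan(np.radians(i["fovy"])/2)
    v,u=np.mgrid[:d.shape[0],:d.shape[1]]
    c=np.stack([(u-i["cx"])/f*d,(v-i["cy"])/f*d,d],-1)
    P=(c-np.array(i["t"]))@np.array(i["R"])
    P[d==0]=np.nan
    return pic,P
def save(pic,n): cv2.imwrite("pics/"+n,cv2.cvtColor(pic,cv2.COLOR_RGB2BGR))
E
python3 - <<'E'
from h import *
for n in("scene","top"):
    pic,P=cloud(n); np.save(n+"P.npy",P);np.save(n+"I.npy",pic); save(pic,n+"0.png")
    i=optics.camera_info(n); print(n,i)
    for q in("tray","transformer_center","enclosure_center","tin_center","pot","iron_stand","pliers"):
        print(q,[(np.round(r["point"],3).tolist(),round(r["confidence"],2)) for r in nets.place_of(q,n)])
print(get_obs())
E
```

```text
pics
scene {'fovy': 44.93494470631801, 'cx': 251.84484661944904, 'cy': 187.26496489600763, 'R': array([[-0.40157095,  0.91581969, -0.00388051],
       [ 0.76657898,  0.3338071 , -0.54857041],
       [-0.50109624, -0.22326466, -0.83609536]]), 't': array([ 0.21927443, -0.41226715,  1.37394496])}
tray [([0.549, 0.029, -0.0], 0.82)]
transformer_center [([0.555, -0.133, 0.043], 0.76), ([0.421, 0.09, 0.046], 0.63), ([0.562, 0.01, 0.05], 0.59), ([0.549, 0.034, 0.002], 0.44)]
enclosure_center [([0.489, -0.291, 0.052], 0.79)]
tin_center [([0.563, 0.295, 0.043], 0.93), ([0.56, 0.013, 0.046], 0.19)]
pot [([0.699, -0.131, 0.0], 0.65)]
iron_stand [([0.698, 0.105, -0.003], 0.86)]
pliers [([0.633, -0.299, 0.001], 0.62)]
top {'fovy': 57.353632015296995, 'cx': 261.86641461214265, 'cy': 186.09297854545918, 'R': array([[ 0.02912882, -0.99955647, -0.00619434],
       [-0.99490586, -0.02839386, -0.09672705],
       [ 0.09650827,  0.00898033, -0.99529167]]), 't': array([-0.01701472,  0.57601832,  0.81508896])}
tray [([0.551, 0.031, 0.003], 0.8), ([0.558, 0.296, 0.044], 0.53)]
transformer_center [([0.426, 
[... 276 characters left out ...]
0.8, 'qpos': array([-65.99811975,  18.38868505,  -4.01846209,  83.1075447 ,
         1.29491809,  78.54074302,  -3.26114939]), 'joint_velocities': array([-0.04563166, -0.05035863,  0.06087575, -0.01408982, -0.03572437,
       -0.02259639, -0.02225031]), 'effort': array([-3.86087459e-04, -4.91038442e+01, -4.03429940e-01, -3.12748861e+01,
       -6.38752850e-02,  3.36392841e-02, -1.94273423e-05]), 'tool_pos': array([0.25601147, 0.59748435, 0.22262364]), 'tool_rot': array([1.79991835e+02, 1.94115944e-03, 1.56807991e+02]), 'force': array([-0.66058728, -0.34794165,  0.29788081]), 'wrist_torque': array([-0.03849972, -0.08293703, -0.02182998]), 'grasp_force': 0.0, 'grip_width': 0.08692800577890576}
```

View pics/scene0.png

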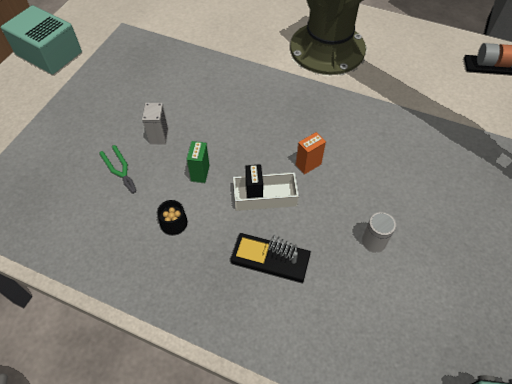

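View pics/top0.png

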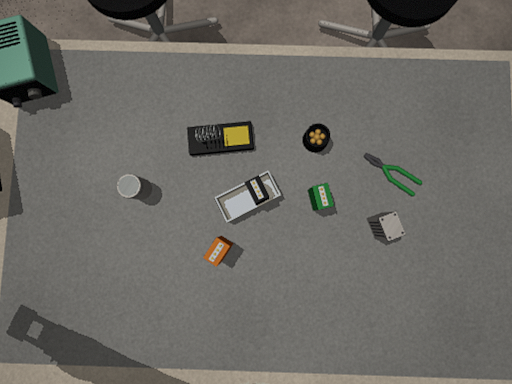

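```bash
cat >> h.py <<'E'
def tops(P,regs):
    # regs: name->(x0,x1,y0,y1,z0,z1); top-face min-area rectangle
    out={}
    for n,(a,b,c,d,e,f) in regs.items():
        with np.errstate(invalid='ignore'):
            m=(P[...,0]>a)&(P[...,0]<b)&(P[...,1]>c)&(P[...,1]<d)&(P[...,2]>e)&(P[...,2]<f)
        q=P[m]
        if len(q)<10: print(n,"few",len(q)); continue
        (cx,cy),(w,h),ang=cv2.minAreaRect((q[:,:2]*1000).astype(np.float32))
        print(n,len(q),"c",round(cx,1),round(cy,1),"wh",round(w,1),round(h,1),"ang",round(ang,1),"z",round(float(np.median(q[:,2]))*1000,1),"med",np.round(np.median(q[:,:2],0)*1000,1))
E
python3 - <<'E'
from h import *
for n in("top","scene"):
    P=np.load(n+"P.npy"); print(n)
    tops(P,dict(tr=(.5,.62,-.06,.11,.083,.1),enc=(.43,.55,-.36,-.22,.088,.105),tin=(.5,.63,.23,.36,.078,.095),rim=(.49,.61,-.07,.13,.038,.047),dA=(.37,.47,.04,.14,.08,.1),dB=(.49,.6,-.19,-.09,.08,.1)))
E
```

```text
top
tr 400 c 562.4 11.4 wh 53.9 35.7 ang 28.3 z 93.7 med [561.4  11.4]
enc 499 c 490.3 -285.8 wh 54.0 42.3 ang 21.9 z 94.4 med [ 490.3 -285.2]
tin 457 c 562.9 299.3 wh 52.3 52.9 ang 59.6 z 84.6 med [562.6 298.6]
rim 275 c 550.3 34.2 wh 65.7 142.4 ang 28.3 z 43.0 med [546.  44.]
dA 419 c 422.9 95.5 wh 35.7 54.2 ang 58.3 z 89.8 med [423.  95.]
dB 406 c 551.8 -135.4 wh 53.8 36.1 ang 15.8 z 89.6 med [ 551.9 -134.6]
scene
tr 378 c 563.8 11.9 wh 55.4 35.9 ang 28.0 z 93.7 med [567.   13.3]
enc 328 c 490.7 -286.0 wh 57.2 43.4 ang 23.4 z 93.9 med [ 492.7 -284.5]
tin 505 c 563.9 299.9 wh 53.9 52.9 ang 33.7 z 85.0 med [566.8 300. ]
rim 380 c 550.9 34.1 wh 70.0 143.1 ang 28.1 z 42.7 med [559.6  39.8]
dA 343 c 423.9 95.2 wh 39.1 55.6 ang 57.8 z 89.6 med [427.6  96.9]
dB 344 c 553.1 -135.1 wh 58.3 36.3 ang 15.2 z 89.6 med [ 556.2 -133.4]
```

The scene view shows the black transformer in the tray at (255,180). Its look-alikes are green at (198,160) and orange at (311,153). The enclosure is at (155,122) and the tin at (380,232). In the top view the transformer is at (258,190), green at (321,197), orange at (217,251), the enclosure at (391,227) and the tin at (129,186). The description says black and in the tray, so I choose that one. I'll check it in a crop.

```bash
cat >> h.py <<'E'
from scipy.spatial.transform import Rotation as Ro
def to(x,y,z,ydir):
    """mm, deg (direction of closing line): prints shift/turn in tool axes"""
    o=get_obs(); R=Ro.from_euler('xyz',o['tool_rot'],degrees=True)
    d=R.inv().apply(np.array([x,y,z])-np.array(o['tool_pos'])*1000)
    t=(ydir+90-o['tool_rot'][2]+90)%180-90
    print("shift",np.round(d,1),"wz",round(-t,1),"norm",round(float(np.linalg.norm(d))))
def st():
    o=get_obs(); print(np.round(o['time_s'],2),np.round(o['tool_pos']*1000,1),np.round(o['tool_rot'],1),"F",np.round(o['force'],1),"w",round(o['grip_width']*1000,1),"g",round(o['grasp_force'],1))
E
python3 - <<'E'
from h import *
save(cv2.resize(np.load("topI.npy")[140:280,170:430],None,fx=3,fy=3,interpolation=cv2.INTER_CUBIC),"crop0.png")
to(563,11.5,160,28.3)
E
```

```text
shift [-512.9 -417.7   62.6] wz 38.5 norm 664
```

View pics/crop0.png

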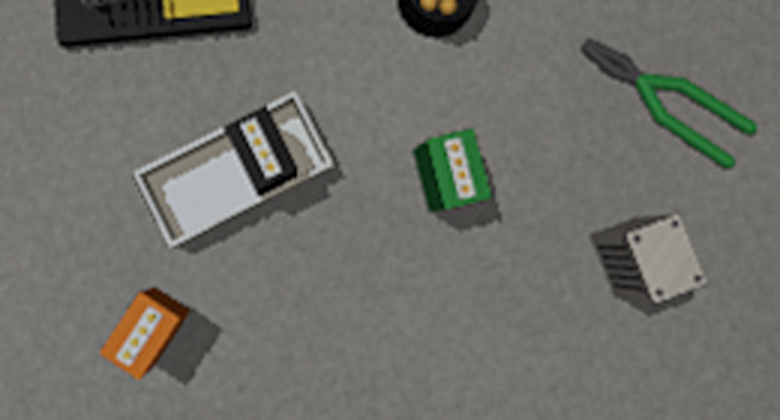

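The crop confirms it: the black transformer is in the tray at crop (262,150), and the green (455,170) and orange (145,340) parts stand outside. Setting out.

```bash
python3 -m creep '[{"tx":-155,"ty":-126,"tz":15,"wz":35,"gripper":1},{"tx":-155,"ty":-126,"tz":15,"wz":35,"gripper":1},{"tx":-155,"ty":-126,"tz":15,"wz":35,"gripper":1},{"tx":-155,"ty":-126,"tz":15,"wz":35,"gripper":1},{"tx":-155,"ty":-126,"tz":15,"wz":35,"gripper":1}]' 25; python3 -c "
from h import *
st(); to(563,11.5,150,28.3)"
```

```text
0.8 [256.  597.5 222.6] [180.    0.  156.8] F [-0.7 -0.3  0.3] w 86.9 g 0.0
shift [-512.9 -417.7   72.6] wz 38.5 norm 666validation failed for argument at $[0]...
```

```bash
python3 -m creep '[{"wx":0,"wy":0,"wz":35,"tx":-155,"ty":-126,"tz":15,"gripper":1},{"wx":0,"wy":0,"wz":35,"tx":-155,"ty":-126,"tz":15,"gripper":1},{"wx":0,"wy":0,"wz":35,"tx":-155,"ty":-126,"tz":15,"gripper":1},{"wx":0,"wy":0,"wz":35,"tx":-155,"ty":-126,"tz":15,"gripper":1},{"wx":0,"wy":0,"wz":35,"tx":-155,"ty":-126,"tz":15,"gripper":1}]' 25; python3 -c "
from h import *
st(); to(563,11.5,150,28.3)"
```

```text
time_s: 1.22
tool_pos: [0.3505, 0.4174, 0.2076]
tool_rot: [180.0, 0.0, 121.3]
force: [0.1, -0.9, 0.2]
grip_width: 0.0871
grasp_force: 0.0
1.22 [350.5 417.4 207.6] [180.    0.  121.3] F [ 0.1 -0.9  0.2] w 87.1 g 0.0
shift [-457.1  -29.6   57.9] wz 3.0 norm 462
```

```bash
python3 -m creep '[{"wx":0,"wy":0,"wz":0,"tx":-204,"ty":-13,"tz":20,"gripper":1},{"wx":0,"wy":0,"wz":0,"tx":-204,"ty":-13,"tz":20,"gripper":1},{"wx":0,"wy":0,"wz":0,"tx":-204,"ty":-13,"tz":20,"gripper":1},{"wx":0,"wy":0,"wz":0,"tx":-204,"ty":-13,"tz":20,"gripper":1},{"wx":0,"wy":0,"wz":0,"tx":-204,"ty":-13,"tz":20,"gripper":1}]' 25 >/dev/null; python3 -m creep '[{"wx":0,"wy":0,"wz":0,"tx":-204,"ty":-13,"tz":20,"gripper":1},{"wx":0,"wy":0,"wz":0,"tx":-204,"ty":-13,"tz":20,"gripper":1},{"wx":0,"wy":0,"wz":0,"tx":-204,"ty":-13,"tz":20,"gripper":1},{"wx":0,"wy":0,"wz":0,"tx":-204,"ty":-13,"tz":20,"gripper":1},{"wx":0,"wy":0,"wz":0,"tx":-204,"ty":-13,"tz":20,"gripper":1}]'; python3 -c "
from h import *
st(); to(563,11.5,150,28.3)"
```

```text
time_s: 2.05
tool_pos: [0.5427, 0.0578, 0.1679]
tool_rot: [179.9, 0.0, 121.8]
force: [1.1, -0.7, 0.5]
grip_width: 0.087
grasp_force: 0.0
2.05 [542.7  57.8 167.9] [179.9   0.  121.8] F [ 1.1 -0.7  0.5] w 87.0 g 0.0
shift [-50.   -7.1  17.9] wz 3.5 norm 54
```

```bash
python3 -m creep '[{"wx":0,"wy":0,"wz":3.5,"tx":-40,"ty":-6,"tz":0,"gripper":1},{"wx":0,"wy":0,"wz":3.5,"tx":-50,"ty":-7,"tz":0,"gripper":1},{"wx":0,"wy":0,"wz":3.5,"tx":-50,"ty":-7,"tz":20,"gripper":1},{"wx":0,"wy":0,"wz":3.5,"tx":-50,"ty":-7,"tz":40,"gripper":1},{"wx":0,"wy":0,"wz":3.5,"tx":-50,"ty":-7,"tz":40,"gripper":1}]' 25; python3 -c "
from h import *
pic,P=cloud('top'); save(pic,'top1.png')
tops(P,dict(tr=(.5,.62,-.06,.11,.083,.0985)))
st(); to(563,11.5,54,28.3)"
```

```text
time_s: 2.47
tool_pos: [0.5597, 0.0136, 0.1241]
tool_rot: [-179.7, -0.1, 118.3]
force: [-1.3, 0.5, -0.4]
grip_width: 0.087
grasp_force: 0.0
tr few 0
2.52 [560.6  14.  125.9] [-1.798e+02 -1.000e-01  1.183e+02] F [ 0.3 -0.6  1.4] w 87.3 g 0.0
shift [-3.4  1.2 71.9] wz 0.0 norm 72
```

```bash
python3 -m creep '[{"wx":0,"wy":0,"wz":0,"tx":-2,"ty":1,"tz":30,"gripper":1},{"wx":0,"wy":0,"wz":0,"tx":-2,"ty":1,"tz":60,"gripper":1},{"wx":0,"wy":0,"wz":0,"tx":-2,"ty":1,"tz":72,"gripper":1},{"wx":0,"wy":0,"wz":0,"tx":-2,"ty":1,"tz":72,"gripper":1},{"wx":0,"wy":0,"wz":0,"tx":-2,"ty":1,"tz":72,"gripper":1}]' 20; python3 -c "
from h import *
st(); to(563,11.5,54,28.3)"
```

```text
time_s: 2.93
tool_pos: [0.5644, 0.013, 0.0564]
tool_rot: [180.0, 0.0, 118.3]
force: [0.7, -0.2, 0.5]
grip_width: 0.0871
grasp_force: 0.0
2.93 [564.4  13.   56.4] [180.    0.  118.3] F [ 0.7 -0.2  0.5] w 87.1 g 0.0
shift [-0.7 -2.   2.4] wz 0.0 norm 3
```

```bash
python3 -m creep '[{"wx":0,"wy":0,"wz":0,"tx":0,"ty":0,"tz":0,"gripper":0.2},{"wx":0,"wy":0,"wz":0,"tx":0,"ty":0,"tz":0,"gripper":0},{"wx":0,"wy":0,"wz":0,"tx":0,"ty":0,"tz":0,"gripper":-0.2},{"wx":0,"wy":0,"wz":0,"tx":0,"ty":0,"tz":0,"gripper":-0.2},{"wx":0,"wy":0,"wz":0,"tx":0,"ty":0,"tz":0,"gripper":-0.2}]' 20
```

```text
time_s: 3.35
tool_pos: [0.5645, 0.0128, 0.0563]
tool_rot: [179.9, 0.0, 118.3]
force: [-0.2, -0.1, 0.4]
grip_width: 0.0614
grasp_force: 0.0
```

```bash
python3 -m creep '[{"wx":0,"wy":0,"wz":0,"tx":0,"ty":-2,"tz":2,"gripper":-0.2},{"wx":0,"wy":0,"wz":0,"tx":0,"ty":-2,"tz":2,"gripper":-0.4},{"wx":0,"wy":0,"wz":0,"tx":0,"ty":-2,"tz":2,"gripper":-0.4},{"wx":0,"wy":0,"wz":0,"tx":0,"ty":-2,"tz":2,"gripper":-0.4},{"wx":0,"wy":0,"wz":0,"tx":0,"ty":-2,"tz":2,"gripper":-0.4}]' 20;
```

```text
time_s: 3.77
tool_pos: [0.5623, 0.0116, 0.0538]
tool_rot: [180.0, 0.0, 118.3]
force: [-0.9, -0.8, 3.4]
grip_width: 0.0539
grasp_force: 20.0
```

```bash
python3 -m creep '[{"wx":0,"wy":0,"wz":0,"tx":-6,"ty":0,"tz":0,"gripper":-0.4},{"wx":0,"wy":0,"wz":0,"tx":-12,"ty":0,"tz":0,"gripper":-0.4},{"wx":0,"wy":0,"wz":0,"tx":-18,"ty":0,"tz":0,"gripper":-0.4},{"wx":0,"wy":0,"wz":0,"tx":-21,"ty":0,"tz":0,"gripper":-0.4},{"wx":0,"wy":0,"wz":0,"tx":-21,"ty":0,"tz":0,"gripper":-0.4}]'; python3 -m creep '[{"wx":0,"wy":0,"wz":0,"tx":-1,"ty":0,"tz":0,"gripper":-0.4},{"wx":0,"wy":0,"wz":0,"tx":-1.5,"ty":0,"tz":0,"gripper":-0.4},{"wx":0,"wy":0,"wz":0,"tx":-2,"ty":0,"tz":0,"gripper":-0.4},{"wx":0,"wy":0,"wz":0,"tx":-2,"ty":0,"tz":0,"gripper":-0.4}]'
```

```text
time_s: 4.18
tool_pos: [0.572, -0.005, 0.0543]
tool_rot: [180.0, -0.2, 118.3]
force: [-3.9, 2.3, 8.2]
grip_width: 0.0542
grasp_force: 20.0
time_s: 4.52
tool_pos: [0.5725, -0.0059, 0.0542]
tool_rot: [180.0, -0.2, 118.4]
force: [-3.6, 3.9, 9.4]
grip_width: 0.0542
grasp_force: 20.0
```

```bash
python3 -m creep '[{"wx":0,"wy":0,"wz":0,"tx":-1,"ty":0,"tz":-1,"gripper":-0.4},{"wx":0,"wy":0,"wz":0,"tx":-2,"ty":0,"tz":-1,"gripper":-0.4},{"wx":0,"wy":0,"wz":0,"tx":-3,"ty":0,"tz":-1,"gripper":-0.4},{"wx":0,"wy":0,"wz":0,"tx":-3,"ty":0,"tz":-1,"gripper":-0.4}]';  python3 -c "
from h import *
st()
for n in ('top','scene'):
  pic,P=cloud(n); tops(P,dict(tr=(.5,.64,-.08,.11,.083,.1),rim=(.49,.61,-.07,.13,.038,.047)))"
```

```text
time_s: 4.85
tool_pos: [0.5746, -0.0109, 0.0543]
tool_rot: [180.0, -0.0, 118.3]
force: [-0.4, 2.6, 0.2]
grip_width: 0.054
grasp_force: 20.0
4.85 [574.6 -10.9  54.3] [180.   -0.  118.3] F [-0.4  2.6  0.2] w 54.0 g 20.0
tr few 0
rim 41 c 534.7 102.2 wh 18.4 37.8 ang 88.9 z 43.0 med [538.8 101.1]
tr 89 c 562.5 -15.1 wh 20.9 34.7 ang 34.0 z 96.1 med [563.2 -15. ]
rim 215 c 535.6 64.2 wh 70.3 75.9 ang 27.6 z 42.3 med [525.1  70.4]
```

```bash
python3 -m creep '[{"wx":0,"wy":0,"wz":0,"tx":-1,"ty":0,"tz":0,"gripper":-0.4},{"wx":0,"wy":0,"wz":0,"tx":-2,"ty":0,"tz":0,"gripper":-0.4},{"wx":0,"wy":0,"wz":0,"tx":-2,"ty":0,"tz":0,"gripper":-0.4}]'
```

```text
time_s: 5.2
tool_pos: [0.5756, -0.0136, 0.0543]
tool_rot: [-180.0, 0.0, 118.3]
force: [-0.9, 1.8, -1.0]
grip_width: 0.0535
grasp_force: 20.0
```

```bash
python3 -c "
from h import *
pic,P=cloud('scene'); save(cv2.resize(pic[130:240,190:340],None,fx=5,fy=5,interpolation=cv2.INTER_CUBIC),'s2.png')
i=optics.camera_info('scene')
R=np.array(i['R']);f=192/np.tan(np.radians(i['fovy'])/2)
print(-R.T@i['t'])
"
```

```text
[1.09256823 0.24355521 0.92344234]
```

View pics/s2.png

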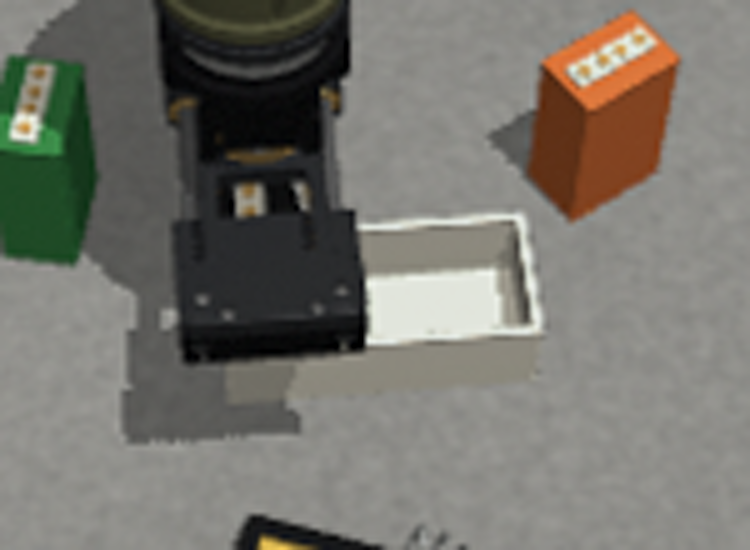

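The fingers hide the transformer: gripper at crop (265,280), free floor to its right at (430,300). It may have tilted against the end wall, so I'll ease back, release, lift and look.

```bash
python3 -m creep '[{"wx":0,"wy":0,"wz":0,"tx":3,"ty":0,"tz":1,"gripper":-0.4},{"wx":0,"wy":0,"wz":0,"tx":3,"ty":0,"tz":1,"gripper":-0.4},{"wx":0,"wy":0,"wz":0,"tx":3,"ty":0,"tz":1,"gripper":0.3},{"wx":0,"wy":0,"wz":0,"tx":3,"ty":0,"tz":1,"gripper":1},{"wx":0,"wy":0,"wz":0,"tx":3,"ty":0,"tz":1,"gripper":1}]'; python3 -m creep '[{"wx":0,"wy":0,"wz":0,"tx":0,"ty":0,"tz":0,"gripper":1},{"wx":0,"wy":0,"wz":0,"tx":0,"ty":0,"tz":-40,"gripper":1},{"wx":0,"wy":0,"wz":0,"tx":0,"ty":0,"tz":-80,"gripper":1},{"wx":0,"wy":0,"wz":0,"tx":0,"ty":0,"tz":-120,"gripper":1},{"wx":0,"wy":0,"wz":0,"tx":0,"ty":0,"tz":-140,"gripper":1}]'; python3 -c "
from h import *
st()
for n in ('top','scene'):
  pic,P=cloud(n); tops(P,dict(tr=(.5,.64,-.08,.11,.083,.1),rim=(.49,.61,-.07,.13,.038,.047)))
to(490.5,-286,195,22)"
```

```text
time_s: 5.67
tool_pos: [0.5738, -0.0097, 0.0533]
tool_rot: [-180.0, -0.0, 118.3]
force: [0.3, 0.4, 0.0]
grip_width: 0.0632
grasp_force: 0.0
time_s: 6.08
tool_pos: [0.5761, -0.0102, 0.1986]
tool_rot: [179.6, 0.1, 118.3]
force: [1.3, -0.4, 0.2]
grip_width: 0.0861
grasp_force: 0.0
6.08 [576.1 -10.2 198.6] [1.796e+02 1.000e-01 1.183e+02] F [ 1.3 -0.4  0.2] w 86.1 g 0.0
tr few 0
rim few 0
tr 364 c 570.5 -0.3 wh 55.1 35.8 ang 27.8 z 94.3 med [575.1   1.8]
rim 382 c 551.3 34.2 wh 69.0 142.6 ang 28.4 z 42.8 med [560.   39.3]
shift [-201.9 -207.     2.2] wz 6.3 norm 289
```

The transformer slipped in the fingers: it moved about 14 mm and still needs about 10. I'll push it low down from behind with shut fingers, keeping TCP z at 32 or more so the body clears its top.

```bash
python3 -m creep '[{"wx":0,"wy":0,"wz":0,"tx":40,"ty":0,"tz":0,"gripper":-1},{"wx":0,"wy":0,"wz":0,"tx":64,"ty":0,"tz":0,"gripper":-1},{"wx":0,"wy":0,"wz":0,"tx":64,"ty":0,"tz":30,"gripper":-1},{"wx":0,"wy":0,"wz":0,"tx":64,"ty":0,"tz":60,"gripper":-1},{"wx":0,"wy":0,"wz":0,"tx":64,"ty":0,"tz":60,"gripper":-1}]'; python3 -c "
from h import *
st();to(543.4,47.4,32,28.3)
for n in ('top',):
  pic,P=cloud(n); tops(P,dict(tr=(.5,.64,-.08,.11,.083,.1),rim=(.49,.61,-.07,.13,.038,.047)))
"
```

```text
time_s: 6.6
tool_pos: [0.5386, 0.0465, 0.1271]
tool_rot: [-179.4, -0.2, 118.4]
force: [-2.2, 0.6, -1.3]
grip_width: 0.0615
grasp_force: 0.0
6.6 [538.6  46.5 127.1] [-179.4   -0.2  118.4] F [-2.2  0.6 -1.3] w 61.5 g 0.0
shift [-1.8  5.7 95. ] wz 0.1 norm 95
tr 296 c 568.6 0.0 wh 54.0 31.8 ang 28.2 z 93.9 med [565.2  -2.8]
rim 87 c 573.1 -8.0 wh 65.8 46.5 ang 28.1 z 43.4 med [566.5 -24. ]
```

```bash
python3 -m creep '[{"wx":0,"wy":0,"wz":0,"tx":0,"ty":3,"tz":10,"gripper":-1},{"wx":0,"wy":0,"wz":0,"tx":0,"ty":3,"tz":20,"gripper":-1},{"wx":0,"wy":0,"wz":0,"tx":0,"ty":3,"tz":30,"gripper":-1},{"wx":0,"wy":0,"wz":0,"tx":0,"ty":3,"tz":40,"gripper":-1},{"wx":0,"wy":0,"wz":0,"tx":0,"ty":3,"tz":60,"gripper":-1}]'; python3 -m creep '[{"wx":0,"wy":0,"wz":0,"tx":0,"ty":0,"tz":0,"gripper":-1},{"wx":0,"wy":0,"wz":0,"tx":0,"ty":0,"tz":0,"gripper":-1},{"wx":0,"wy":0,"wz":0,"tx":0,"ty":0,"tz":0,"gripper":-1},{"wx":0,"wy":0,"wz":0,"tx":0,"ty":0,"tz":0,"gripper":-1}]'; python3 -c "
from h import *
st();to(543.4,47.4,32,28.3)
"
```

```text
time_s: 7.07
tool_pos: [0.5482, 0.0476, 0.0745]
tool_rot: [179.8, 0.1, 118.3]
force: [0.3, -0.1, 1.0]
grip_width: 0.0245
grasp_force: 0.0
time_s: 7.4
tool_pos: [0.5473, 0.0475, 0.0746]
tool_rot: [179.9, 0.0, 118.3]
force: [-0.2, 0.6, 0.3]
grip_width: 0.0021
grasp_force: 0.0
7.4 [547.3  47.5  74.6] [179.9   0.  118.3] F [-0.2  0.6  0.3] w 2.1 g 0.0
shift [ 1.7 -3.6 42.6] wz -0.0 norm 43
```

```bash
python3 -m creep '[{"wx":0,"wy":0,"wz":0,"tx":1,"ty":-3.5,"tz":20,"gripper":-1},{"wx":0,"wy":0,"wz":0,"tx":1,"ty":-3.5,"tz":42,"gripper":-1},{"wx":0,"wy":0,"wz":0,"tx":-6,"ty":-3.5,"tz":42,"gripper":-1},{"wx":0,"wy":0,"wz":0,"tx":-14,"ty":-3.5,"tz":42,"gripper":-1},{"wx":0,"wy":0,"wz":0,"tx":-20,"ty":-3.5,"tz":42,"gripper":-1}]'; python3 -m creep '[{"wx":0,"wy":0,"wz":0,"tx":-4,"ty":0,"tz":0,"gripper":-1},{"wx":0,"wy":0,"wz":0,"tx":-8,"ty":0,"tz":0,"gripper":-1},{"wx":0,"wy":0,"wz":0,"tx":-12,"ty":0,"tz":0,"gripper":-1},{"wx":0,"wy":0,"wz":0,"tx":-12,"ty":0,"tz":0,"gripper":-1}]'; python3 -c "
from h import *
st();to(560.7,15.3,32,28.3)
for n in ('scene',):
  pic,P=cloud(n); tops(P,dict(tr=(.5,.64,-.08,.11,.083,.1)))
"
```

```text
time_s: 7.82
tool_pos: [0.5545, 0.027, 0.0331]
tool_rot: [179.9, 0.1, 118.3]
force: [-0.5, 1.0, 0.6]
grip_width: 0.0003
grasp_force: 0.0
time_s: 8.15
tool_pos: [0.5596, 0.0174, 0.0324]
tool_rot: [179.9, 0.0, 118.3]
force: [-0.7, 1.3, 0.4]
grip_width: 0.0006
grasp_force: 0.3
8.15 [559.6  17.4  32.4] [179.9   0.  118.3] F [-0.7  1.3  0.4] w 0.6 g 0.3
shift [-2.3 -0.   0.4] wz -0.0 norm 2
tr 120 c 585.6 -6.4 wh 71.0 37.2 ang 64.9 z 93.4 med [585.7 -13.4]
```

Keep pushing gently until the force climbs.

```bash
python3 -m creep '[{"wx":0,"wy":0,"wz":0,"tx":-1.5,"ty":0,"tz":0,"gripper":-1},{"wx":0,"wy":0,"wz":0,"tx":-3,"ty":0,"tz":0,"gripper":-1},{"wx":0,"wy":0,"wz":0,"tx":-3,"ty":0,"tz":0,"gripper":-1},{"wx":0,"wy":0,"wz":0,"tx":-3,"ty":0,"tz":0,"gripper":-1}]'; python3 -m creep '[{"wx":0,"wy":0,"wz":0,"tx":-1.5,"ty":0,"tz":0,"gripper":-1},{"wx":0,"wy":0,"wz":0,"tx":-2,"ty":0,"tz":0,"gripper":-1},{"wx":0,"wy":0,"wz":0,"tx":-2,"ty":0,"tz":0,"gripper":-1}]'
```

```text
time_s: 8.53
tool_pos: [0.56, 0.0154, 0.0316]
tool_rot: [180.0, -0.0, 118.3]
force: [-0.1, 2.5, 2.3]
grip_width: 0.0007
grasp_force: 1.4
time_s: 8.78
tool_pos: [0.5607, 0.0138, 0.0315]
tool_rot: [-180.0, -0.0, 118.3]
force: [-2.2, 4.5, 1.9]
grip_width: 0.0004
grasp_force: 2.4
```

```bash
python3 -m creep '[{"wx":0,"wy":0,"wz":0,"tx":-1.5,"ty":0,"tz":0,"gripper":-1},{"wx":0,"wy":0,"wz":0,"tx":-3,"ty":0,"tz":0,"gripper":-1},{"wx":0,"wy":0,"wz":0,"tx":-3,"ty":0,"tz":0,"gripper":-1},{"wx":0,"wy":0,"wz":0,"tx":-3,"ty":0,"tz":0,"gripper":-1}]'; python3 -m creep '[{"wx":0,"wy":0,"wz":0,"tx":6,"ty":0,"tz":0,"gripper":-1},{"wx":0,"wy":0,"wz":0,"tx":9,"ty":0,"tz":-20,"gripper":-1},{"wx":0,"wy":0,"wz":0,"tx":9,"ty":0,"tz":-60,"gripper":-1},{"wx":0,"wy":0,"wz":0,"tx":9,"ty":0,"tz":-100,"gripper":-1},{"wx":0,"wy":0,"wz":0,"tx":9,"ty":0,"tz":-140,"gripper":1}]'; python3 -c "
from h import *
st()
for n in ('scene','top'):
  pic,P=cloud(n); tops(P,dict(tr=(.5,.64,-.08,.11,.083,.1),rim=(.49,.61,-.07,.13,.038,.047)))
to(490.5,-286,180,22)"
```

```text
time_s: 9.12
tool_pos: [0.5607, 0.0138, 0.0316]
tool_rot: [-179.9, -0.3, 118.4]
force: [-7.0, 8.4, 8.2]
grip_width: 0.0004
grasp_force: 5.5
time_s: 9.53
tool_pos: [0.5578, 0.0166, 0.1726]
tool_rot: [-179.9, 0.1, 118.2]
force: [0.3, 0.7, 0.0]
grip_width: 0.0027
grasp_force: 0.0
9.53 [557.8  16.6 172.6] [-1.799e+02  1.000e-01  1.182e+02] F [0.3 0.7 0. ] w 2.7 g 0.0
tr 370 c 574.7 -9.1 wh 55.5 35.9 ang 28.4 z 93.4 med [578.6  -7.2]
rim 389 c 550.4 34.0 wh 71.0 143.4 ang 27.9 z 42.5 med [559.2  39.2]
tr few 0
rim few 0
shift [-232.6 -207.1   -2.4] wz 6.2 norm 311
```

```bash
python3 -m creep '[{"wx":0,"wy":0,"wz":6,"tx":-155,"ty":-138,"tz":0,"gripper":1},{"wx":0,"wy":0,"wz":6,"tx":-155,"ty":-138,"tz":0,"gripper":1},{"wx":0,"wy":0,"wz":6,"tx":-155,"ty":-138,"tz":0,"gripper":1},{"wx":0,"wy":0,"wz":6,"tx":-155,"ty":-138,"tz":0,"gripper":1},{"wx":0,"wy":0,"wz":6,"tx":-155,"ty":-138,"tz":0,"gripper":1}]'; python3 -c "
from h import *
to(490.5,-286,150,22)"
```

```text
time_s: 10.05
tool_pos: [0.5089, -0.1867, 0.1712]
tool_rot: [-180.0, 0.1, 112.2]
force: [0.6, -0.3, 0.1]
grip_width: 0.0402
grasp_force: 0.0
shift [-84.9 -54.6  21.3] wz 0.2 norm 103
```

```bash
python3 -m creep '[{"wx":0,"wy":0,"wz":0,"tx":-84,"ty":-54,"tz":0,"gripper":1},{"wx":0,"wy":0,"wz":0,"tx":-84,"ty":-54,"tz":0,"gripper":1},{"wx":0,"wy":0,"wz":0,"tx":-84,"ty":-54,"tz":0,"gripper":1},{"wx":0,"wy":0,"wz":0,"tx":-84,"ty":-54,"tz":20,"gripper":1},{"wx":0,"wy":0,"wz":0,"tx":-84,"ty":-54,"tz":20,"gripper":1}]';  python3 -m creep '[{"wx":0,"wy":0,"wz":0,"tx":0,"ty":0,"tz":0,"gripper":1},{"wx":0,"wy":0,"wz":0,"tx":0,"ty":0,"tz":0,"gripper":1},{"wx":0,"wy":0,"wz":0,"tx":0,"ty":0,"tz":0,"gripper":1}]'; python3 -c "
from h import *
to(490.5,-286,51,22)"
```

```text
time_s: 10.47
tool_pos: [0.4889, -0.2839, 0.1485]
tool_rot: [-179.7, -0.1, 112.0]
force: [-0.5, 1.4, -0.5]
grip_width: 0.0738
grasp_force: 0.0
time_s: 10.72
tool_pos: [0.4927, -0.2809, 0.1521]
tool_rot: [180.0, 0.0, 112.4]
force: [1.1, 0.0, -0.0]
grip_width: 0.0857
grasp_force: 0.0
shift [ -3.8  -4.  101.1] wz 0.4 norm 101
```

```bash
python3 -m creep '[{"wx":0,"wy":0,"wz":0.4,"tx":-4,"ty":-4,"tz":20,"gripper":1},{"wx":0,"wy":0,"wz":0.4,"tx":-4,"ty":-4,"tz":50,"gripper":1},{"wx":0,"wy":0,"wz":0.4,"tx":-4,"ty":-4,"tz":80,"gripper":1},{"wx":0,"wy":0,"wz":0.4,"tx":-4,"ty":-4,"tz":101,"gripper":1},{"wx":0,"wy":0,"wz":0.4,"tx":-4,"ty":-4,"tz":101,"gripper":0.4}]';  python3 -m creep '[{"wx":0,"wy":0,"wz":0,"tx":0,"ty":0,"tz":0,"gripper":-0.5},{"wx":0,"wy":0,"wz":0,"tx":0,"ty":0,"tz":0,"gripper":-0.5},{"wx":0,"wy":0,"wz":0,"tx":0,"ty":0,"tz":0,"gripper":-0.5}]' 35; python3 -c "
from h import *
to(490.5,-286,51,22)"
```

```text
time_s: 11.13
tool_pos: [0.4875, -0.2843, 0.0469]
tool_rot: [-179.7, -0.3, 112.0]
force: [-0.5, 1.2, 0.1]
grip_width: 0.085
grasp_force: 0.0
time_s: 11.38
tool_pos: [0.4915, -0.2874, 0.0527]
tool_rot: [179.8, 0.1, 111.9]
force: [-0.3, -0.2, -0.2]
grip_width: 0.0681
grasp_force: 0.0
shift [ 1.6 -0.4  1.7] wz -0.1 norm 2
```

```bash
python3 -m creep '[{"wx":0,"wy":0,"wz":0,"tx":0,"ty":0,"tz":0,"gripper":-0.5},{"wx":0,"wy":0,"wz":0,"tx":0,"ty":0,"tz":0,"gripper":-0.5},{"wx":0,"wy":0,"wz":0,"tx":0,"ty":0,"tz":0,"gripper":-0.5},{"wx":0,"wy":0,"wz":0,"tx":0,"ty":0,"tz":0,"gripper":-0.5}]' 35;  python3 -m creep '[{"wx":0,"wy":0,"wz":0,"tx":0,"ty":0,"tz":-30,"gripper":-0.5},{"wx":0,"wy":0,"wz":0,"tx":0,"ty":0,"tz":-60,"gripper":-0.5},{"wx":0,"wy":0,"wz":0,"tx":0,"ty":0,"tz":-90,"gripper":-0.5},{"wx":0,"wy":0,"wz":0,"tx":0,"ty":0,"tz":-120,"gripper":-0.5},{"wx":0,"wy":0,"wz":0,"tx":0,"ty":0,"tz":-120,"gripper":-0.5}]' 35; python3 -c "
from h import *
st()
to(552,32,175,28.2)"
```

```text
time_s: 11.72
tool_pos: [0.4907, -0.2871, 0.0518]
tool_rot: [179.9, 0.1, 111.9]
force: [0.1, 1.6, 6.2]
grip_width: 0.0537
grasp_force: 35.0
time_s: 12.13
tool_pos: [0.4926, -0.2887, 0.1763]
tool_rot: [179.6, 0.4, 111.9]
force: [1.3, -0.7, -1.9]
grip_width: 0.0534
grasp_force: 35.0
12.13 [ 492.6 -288.7  176.3] [179.6   0.4 111.9] F [ 1.3 -0.7 -1.9] w 53.4 g 35.0
shift [275.5 174.7   0.9] wz -6.3 norm 326
```

```bash
python3 -m creep '[{"wx":0,"wy":0,"wz":-3,"tx":30,"ty":19,"tz":0,"gripper":-0.5},{"wx":0,"wy":0,"wz":-6,"tx":65,"ty":41,"tz":0,"gripper":-0.5},{"wx":0,"wy":0,"wz":-6.3,"tx":100,"ty":63,"tz":0,"gripper":-0.5},{"wx":0,"wy":0,"wz":-6.3,"tx":130,"ty":83,"tz":0,"gripper":-0.5},{"wx":0,"wy":0,"wz":-6.3,"tx":155,"ty":98,"tz":0,"gripper":-0.5}]' 35; python3 -c "
from h import *
to(552.3,30.7,150,28.2)"
```

```text
time_s: 12.55
tool_pos: [0.5225, -0.1024, 0.1692]
tool_rot: [-180.0, -0.1, 118.4]
force: [-0.1, 0.7, -3.5]
grip_width: 0.0536
grasp_force: 35.0
shift [102.9  89.5  19.4] wz 0.2 norm 138
```

```bash
python3 -m creep '[{"wx":0,"wy":0,"wz":0.2,"tx":28,"ty":24,"tz":0,"gripper":-0.5},{"wx":0,"wy":0,"wz":0.2,"tx":56,"ty":48,"tz":0,"gripper":-0.5},{"wx":0,"wy":0,"wz":0.2,"tx":84,"ty":73,"tz":0,"gripper":-0.5},{"wx":0,"wy":0,"wz":0.2,"tx":99,"ty":86,"tz":0,"gripper":-0.5},{"wx":0,"wy":0,"wz":0.2,"tx":99,"ty":86,"tz":0,"gripper":-0.5}]' 35;  python3 -m creep '[{"wx":0,"wy":0,"wz":0,"tx":0,"ty":0,"tz":0,"gripper":-0.5},{"wx":0,"wy":0,"wz":0,"tx":0,"ty":0,"tz":0,"gripper":-0.5}]'; python3 -c "
from h import *
to(552.3,30.7,110,28.2)"
```

```text
time_s: 12.97
tool_pos: [0.5516, 0.029, 0.1688]
tool_rot: [-180.0, -0.2, 118.5]
force: [-0.1, 1.1, -2.9]
grip_width: 0.0539
grasp_force: 35.0
time_s: 13.13
tool_pos: [0.5511, 0.0203, 0.1695]
tool_rot: [-179.9, 0.0, 118.0]
force: [-1.1, -0.6, -2.8]
grip_width: 0.054
grasp_force: 35.0
shift [ 8.7  6.1 59.4] wz -0.2 norm 60
```

```bash
python3 -m creep '[{"wx":0,"wy":0,"wz":0,"tx":4,"ty":3,"tz":15,"gripper":-0.5},{"wx":0,"wy":0,"wz":0,"tx":4,"ty":3,"tz":30,"gripper":-0.5},{"wx":0,"wy":0,"wz":0,"tx":4,"ty":3,"tz":45,"gripper":-0.5},{"wx":0,"wy":0,"wz":0,"tx":4,"ty":3,"tz":45,"gripper":-0.5},{"wx":0,"wy":0,"wz":0,"tx":4,"ty":3,"tz":45,"gripper":-0.5}]' 35;  python3 -m creep '[{"wx":0,"wy":0,"wz":0,"tx":0,"ty":0,"tz":0,"gripper":-0.5},{"wx":0,"wy":0,"wz":0,"tx":0,"ty":0,"tz":0,"gripper":-0.5}]'; python3 -c "
from h import *
to(552.3,30.7,110,28.2)
for n in ('scene',):
  pic,P=cloud(n); save(cv2.resize(pic[120:240,190:340],None,fx=5,fy=5,interpolation=cv2.INTER_CUBIC),'s3.png')
  tops(P,dict(tr=(.5,.64,-.08,.11,.083,.1),rim=(.49,.61,-.07,.13,.038,.047)))
"
```

```text
time_s: 13.55
tool_pos: [0.5517, 0.0246, 0.1248]
tool_rot: [-179.9, -0.0, 117.9]
force: [0.1, 0.0, -1.6]
grip_width: 0.0539
grasp_force: 35.0
time_s: 13.72
tool_pos: [0.5535, 0.0258, 0.1267]
tool_rot: [179.9, 0.0, 117.9]
force: [1.0, 0.0, -4.1]
grip_width: 0.0536
grasp_force: 35.0
shift [ 4.9  1.2 16.7] wz -0.3 norm 17
tr 398 c 564.1 9.5 wh 57.1 79.5 ang 29.5 z 93.5 med [580.6  -5.3]
rim 284 c 551.9 34.6 wh 68.6 143.0 ang 28.9 z 42.7 med [572.6  49.9]
```

View pics/s3.png

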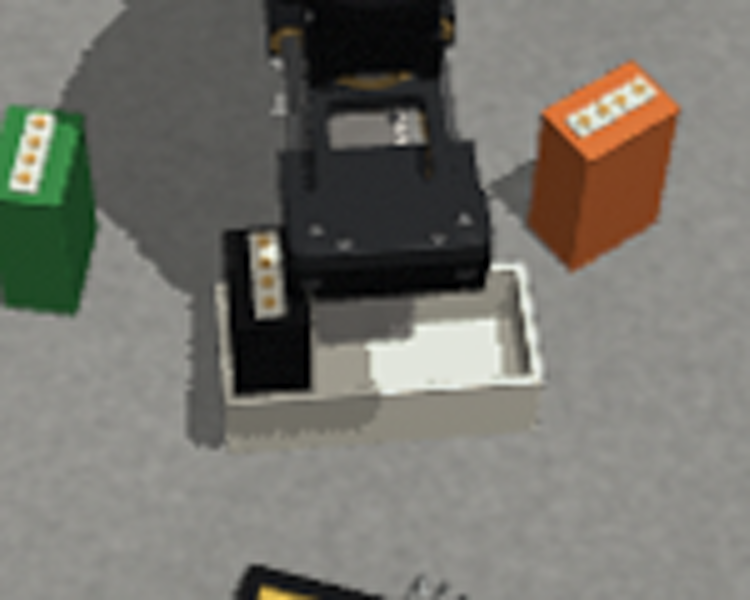

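The transformer stands against the left end (crop (270,310)), and the enclosure hangs behind the gripper body over the free space to its right. Next I lower it, with an alignment check first.

```bash
python3 -m creep '[{"wx":0,"wy":0,"wz":-0.3,"tx":5,"ty":1,"tz":10,"gripper":-0.5},{"wx":0,"wy":0,"wz":-0.3,"tx":5,"ty":1,"tz":20,"gripper":-0.5},{"wx":0,"wy":0,"wz":-0.3,"tx":5,"ty":1,"tz":23,"gripper":-0.5},{"wx":0,"wy":0,"wz":-0.3,"tx":5,"ty":1,"tz":23,"gripper":-0.5},{"wx":0,"wy":0,"wz":-0.3,"tx":5,"ty":1,"tz":23,"gripper":-0.5}]' 35;  python3 -m creep '[{"wx":0,"wy":0,"wz":0,"tx":0,"ty":0,"tz":0,"gripper":-0.5},{"wx":0,"wy":0,"wz":0,"tx":0,"ty":0,"tz":0,"gripper":-0.5},{"wx":0,"wy":0,"wz":0,"tx":0,"ty":0,"tz":0,"gripper":-0.5}]'; python3 -c "
from h import *
to(552.3,30.7,80,28.2)
"
```

```text
time_s: 14.18
tool_pos: [0.5508, 0.0313, 0.102]
tool_rot: [-179.9, -0.0, 118.3]
force: [-0.2, -0.1, -2.8]
grip_width: 0.0538
grasp_force: 35.0
time_s: 14.43
tool_pos: [0.5515, 0.0313, 0.1029]
tool_rot: [180.0, 0.0, 118.3]
force: [-0.5, -0.1, -3.4]
grip_width: 0.0536
grasp_force: 35.0
shift [-0.9  0.4 22.9] wz 0.1 norm 23
```

```bash
python3 -m creep '[{"wx":0,"wy":0,"wz":0,"tx":0,"ty":0.4,"tz":8,"gripper":-0.5},{"wx":0,"wy":0,"wz":0,"tx":0,"ty":0.4,"tz":16,"gripper":-0.5},{"wx":0,"wy":0,"wz":0,"tx":0,"ty":0.4,"tz":24,"gripper":-0.5},{"wx":0,"wy":0,"wz":0,"tx":0,"ty":0.4,"tz":24,"gripper":-0.5}]' 35;  python3 -m creep '[{"wx":0,"wy":0,"wz":0,"tx":0,"ty":0,"tz":8,"gripper":-0.5},{"wx":0,"wy":0,"wz":0,"tx":0,"ty":0,"tz":16,"gripper":-0.5},{"wx":0,"wy":0,"wz":0,"tx":0,"ty":0,"tz":16,"gripper":-0.5}]'; python3 -c "
from h import *
to(552.3,30.7,55.8,28.2)
"
```

```text
time_s: 14.77
tool_pos: [0.5497, 0.0314, 0.0761]
tool_rot: [-179.8, -0.1, 118.3]
force: [-0.3, 0.5, -3.6]
grip_width: 0.0542
grasp_force: 35.0
time_s: 15.02
tool_pos: [0.5502, 0.0314, 0.0606]
tool_rot: [-179.8, -0.0, 118.3]
force: [-0.6, 0.3, -3.1]
grip_width: 0.0538
grasp_force: 35.0
shift [-1.6  1.5  4.8] wz 0.1 norm 5
```

```bash
python3 -m creep '[{"wx":0,"wy":0,"wz":0,"tx":-2,"ty":1,"tz":3,"gripper":-0.5},{"wx":0,"wy":0,"wz":0,"tx":-5,"ty":1,"tz":3,"gripper":-0.5},{"wx":0,"wy":0,"wz":0,"tx":-8,"ty":1,"tz":3,"gripper":-0.5},{"wx":0,"wy":0,"wz":0,"tx":-8,"ty":1,"tz":3,"gripper":-0.5},{"wx":0,"wy":0,"wz":0,"tx":-8,"ty":1,"tz":3,"gripper":-0.5}]' 35;  python3 -m creep '[{"wx":0,"wy":0,"wz":0,"tx":-1.5,"ty":0,"tz":0,"gripper":-0.5},{"wx":0,"wy":0,"wz":0,"tx":-3,"ty":0,"tz":0,"gripper":-0.5},{"wx":0,"wy":0,"wz":0,"tx":-3,"ty":0,"tz":0,"gripper":-0.5},{"wx":0,"wy":0,"wz":0,"tx":-3,"ty":0,"tz":0,"gripper":-0.5}]'; python3 -c "
from h import *
to(552.3,30.7,55.8,28.2)
"
```

```text
time_s: 15.43
tool_pos: [0.5565, 0.0249, 0.0598]
tool_rot: [180.0, 0.0, 118.3]
force: [-0.4, 0.4, -2.2]
grip_width: 0.0535
grasp_force: 35.0
time_s: 15.77
tool_pos: [0.5566, 0.0248, 0.0598]
tool_rot: [-180.0, -0.2, 118.4]
force: [-3.7, 5.4, 0.6]
grip_width: 0.0536
grasp_force: 34.9
shift [ 7.3 -1.   4. ] wz 0.2 norm 8
```

```bash
python3 -m creep '[{"wx":0,"wy":0,"wz":0,"tx":2,"ty":0,"tz":0,"gripper":-0.5},{"wx":0,"wy":0,"wz":0,"tx":2,"ty":0,"tz":2,"gripper":-0.5},{"wx":0,"wy":0,"wz":0,"tx":2,"ty":0,"tz":4,"gripper":-0.5},{"wx":0,"wy":0,"wz":0,"tx":2,"ty":0,"tz":4,"gripper":-0.5}]' 35;  python3 -m creep '[{"wx":0,"wy":0,"wz":0,"tx":0,"ty":0,"tz":0,"gripper":-0.5},{"wx":0,"wy":0,"wz":0,"tx":0,"ty":0,"tz":0,"gripper":-0.5}]'
```

```text
time_s: 16.1
tool_pos: [0.5568, 0.0249, 0.0558]
tool_rot: [180.0, -0.1, 118.3]
force: [-3.2, 3.6, 1.9]
grip_width: 0.0537
grasp_force: 34.9
time_s: 16.27
tool_pos: [0.5568, 0.0249, 0.0559]
tool_rot: [180.0, -0.1, 118.3]
force: [-2.0, 3.3, 2.0]
grip_width: 0.054
grasp_force: 34.9
```

```bash
python3 -m creep '[{"wx":0,"wy":0,"wz":0,"tx":0,"ty":0,"tz":0.5,"gripper":0},{"wx":0,"wy":0,"wz":0,"tx":0,"ty":0,"tz":0.5,"gripper":0.5},{"wx":0,"wy":0,"wz":0,"tx":0,"ty":0,"tz":0.5,"gripper":1},{"wx":0,"wy":0,"wz":0,"tx":0,"ty":0,"tz":0.5,"gripper":1},{"wx":0,"wy":0,"wz":0,"tx":0,"ty":0,"tz":0.5,"gripper":1}]' 35;  python3 -m creep '[{"wx":0,"wy":0,"wz":0,"tx":0,"ty":0,"tz":-20,"gripper":1},{"wx":0,"wy":0,"wz":0,"tx":0,"ty":0,"tz":-50,"gripper":1},{"wx":0,"wy":0,"wz":0,"tx":0,"ty":0,"tz":-90,"gripper":1},{"wx":0,"wy":0,"wz":0,"tx":0,"ty":0,"tz":-130,"gripper":1}]'; python3 -c "
from h import *
st()
to(562.7,299,185,28.3)"
```

```text
time_s: 16.68
tool_pos: [0.5572, 0.0231, 0.0551]
tool_rot: [180.0, 0.1, 118.3]
force: [0.3, -0.4, -0.6]
grip_width: 0.0728
grasp_force: 0.0
time_s: 17.02
tool_pos: [0.556, 0.0232, 0.1857]
tool_rot: [-179.9, 0.0, 118.3]
force: [0.9, 0.3, -1.0]
grip_width: 0.0864
grasp_force: 0.0
17.02 [556.   23.2 185.7] [-179.9    0.   118.3] F [ 0.9  0.3 -1. ] w 86.4 g 0.0
shift [239.8 136.5   0.3] wz -0.0 norm 276
```

```bash
python3 -m creep '[{"wx":0,"wy":0,"wz":0,"tx":178,"ty":101,"tz":0,"gripper":1},{"wx":0,"wy":0,"wz":0,"tx":178,"ty":101,"tz":0,"gripper":1},{"wx":0,"wy":0,"wz":0,"tx":178,"ty":101,"tz":0,"gripper":1},{"wx":0,"wy":0,"wz":0,"tx":178,"ty":101,"tz":0,"gripper":1},{"wx":0,"wy":0,"wz":0,"tx":178,"ty":101,"tz":0,"gripper":1}]';  python3 -m creep '[{"wx":0,"wy":0,"wz":0,"tx":35,"ty":19,"tz":10,"gripper":1},{"wx":0,"wy":0,"wz":0,"tx":60,"ty":35,"tz":25,"gripper":1},{"wx":0,"wy":0,"wz":0,"tx":60,"ty":35,"tz":35,"gripper":1},{"wx":0,"wy":0,"wz":0,"tx":60,"ty":35,"tz":35,"gripper":1},{"wx":0,"wy":0,"wz":0,"tx":60,"ty":35,"tz":35,"gripper":1}]'; python3 -c "
from h import *
for n in ('scene','top'):
  pic,P=cloud(n); tops(P,dict(all=(.49,.64,-.08,.08,.083,.105),rim=(.49,.61,-.07,.13,.038,.047),tin=(.5,.63,.23,.36,.078,.09)))
st()
to(562.9,299.3,50,28.3)"
```

```text
time_s: 17.43
tool_pos: [0.5612, 0.231, 0.1853]
tool_rot: [179.9, -0.0, 118.3]
force: [1.3, 0.6, -0.4]
grip_width: 0.087
grasp_force: 0.0
time_s: 17.85
tool_pos: [0.5637, 0.2965, 0.1492]
tool_rot: [-179.9, 0.1, 118.3]
force: [-0.3, -0.8, -0.2]
grip_width: 0.087
grasp_force: 0.0
all 844 c 565.1 9.6 wh 57.8 78.7 ang 26.8 z 96.2 med [569.5  11.7]
rim 344 c 550.9 34.1 wh 68.5 143.0 ang 28.1 z 42.9 med [570.9  45.2]
tin 415 c 567.1 295.9 wh 54.5 42.4 ang 35.4 z 85.1 med [569.5 296.2]
all 856 c 564.4 9.1 wh 55.2 77.4 ang 28.0 z 96.8 med [564.    9.3]
rim 220 c 550.3 33.8 wh 66.0 142.4 ang 28.6 z 42.9 med [532.4  55.7]
tin 352 c 565.1 297.9 wh 51.3 47.8 ang 74.6 z 84.8 med [566.7 293.5]
17.95 [564.8 295.9 150.9] [1.799e+02 1.000e-01 1.181e+02] F [-0.  -0.5  1.5] w 87.0 g 0.0
shift [  4.   -0.2 100.9] wz -0.2 norm 101
```

```bash
python3 -m creep '[{"wx":0,"wy":0,"wz":0,"tx":3,"ty":0,"tz":20,"gripper":1},{"wx":0,"wy":0,"wz":0,"tx":3,"ty":0,"tz":50,"gripper":1},{"wx":0,"wy":0,"wz":0,"tx":3,"ty":0,"tz":80,"gripper":1},{"wx":0,"wy":0,"wz":0,"tx":3,"ty":0,"tz":99,"gripper":1},{"wx":0,"wy":0,"wz":0,"tx":3,"ty":0,"tz":99,"gripper":1}]';  python3 -m creep '[{"wx":0,"wy":0,"wz":0,"tx":0,"ty":0,"tz":0,"gripper":1},{"wx":0,"wy":0,"wz":0,"tx":0,"ty":0,"tz":0,"gripper":1}]'; python3 -c "
from h import *
st()
to(562.9,299.3,51,28.2)"
```

```text
time_s: 18.37
tool_pos: [0.5602, 0.2975, 0.0475]
tool_rot: [-179.6, 0.1, 118.2]
force: [-0.3, -0.3, -0.8]
grip_width: 0.0868
grasp_force: 0.0
time_s: 18.53
tool_pos: [0.564, 0.3005, 0.0534]
tool_rot: [179.8, 0.0, 118.2]
force: [0.2, -0.1, 0.3]
grip_width: 0.0871
grasp_force: 0.0
18.53 [564.  300.5  53.4] [179.8   0.  118.2] F [ 0.2 -0.1  0.3] w 87.1 g 0.0
shift [-0.5 -1.5  2.4] wz 0.0 norm 3
```

```bash
python3 -m creep '[{"wx":0,"wy":0,"wz":0,"tx":-0.5,"ty":-1,"tz":1,"gripper":-0.5},{"wx":0,"wy":0,"wz":0,"tx":-0.5,"ty":-1,"tz":1,"gripper":-0.5},{"wx":0,"wy":0,"wz":0,"tx":-0.5,"ty":-1,"tz":1,"gripper":-0.5},{"wx":0,"wy":0,"wz":0,"tx":-0.5,"ty":-1,"tz":1,"gripper":-0.5},{"wx":0,"wy":0,"wz":0,"tx":-0.5,"ty":-1,"tz":1,"gripper":-0.5}]' 35;  python3 -m creep '[{"wx":0,"wy":0,"wz":0,"tx":0,"ty":0,"tz":0,"gripper":-0.5},{"wx":0,"wy":0,"wz":0,"tx":0,"ty":0,"tz":0,"gripper":-0.5},{"wx":0,"wy":0,"wz":0,"tx":0,"ty":0,"tz":0,"gripper":-0.5},{"wx":0,"wy":0,"wz":0,"tx":0,"ty":0,"tz":0,"gripper":-0.5}]'; python3 -c "
from h import *
st()
to(562.9,299.3,51,28.2)"
```

```text
time_s: 18.95
tool_pos: [0.5617, 0.3001, 0.0506]
tool_rot: [180.0, -0.0, 118.3]
force: [0.3, 0.8, 0.1]
grip_width: 0.0617
grasp_force: 0.0
time_s: 19.28
tool_pos: [0.5618, 0.3001, 0.0503]
tool_rot: [180.0, -0.0, 118.3]
force: [-0.0, 1.1, 0.9]
grip_width: 0.0533
grasp_force: 35.0
19.28 [561.8 300.1  50.3] [180.   -0.  118.3] F [-0.   1.1  0.9] w 53.3 g 35.0
shift [-1.2  0.6 -0.7] wz 0.1 norm 2
```

```bash
python3 -m creep '[{"wx":0,"wy":0,"wz":0,"tx":0,"ty":0,"tz":-30,"gripper":-0.5},{"wx":0,"wy":0,"wz":0,"tx":0,"ty":0,"tz":-60,"gripper":-0.5},{"wx":0,"wy":0,"wz":0,"tx":0,"ty":0,"tz":-90,"gripper":-0.5},{"wx":0,"wy":0,"wz":0,"tx":0,"ty":0,"tz":-120,"gripper":-0.5},{"wx":0,"wy":0,"wz":0,"tx":0,"ty":0,"tz":-120,"gripper":-0.5}]' 35;   python3 -c "
from h import *
st()
to(531.5,69.4,160,28.2)"
```

```text
time_s: 19.7
tool_pos: [0.5645, 0.3012, 0.1767]
tool_rot: [179.4, -0.0, 118.3]
force: [1.9, 0.5, -0.9]
grip_width: 0.0534
grasp_force: 35.0
19.7 [564.5 301.2 176.7] [179.4  -0.  118.3] F [ 1.9  0.5 -0.9] w 53.4 g 35.0
shift [-188.5 -139.1   15.1] wz 0.1 norm 235
```

```bash
python3 -m creep '[{"wx":0,"wy":0,"wz":0,"tx":-25,"ty":-19,"tz":0,"gripper":-0.5},{"wx":0,"wy":0,"wz":0,"tx":-55,"ty":-41,"tz":0,"gripper":-0.5},{"wx":0,"wy":0,"wz":0,"tx":-85,"ty":-63,"tz":0,"gripper":-0.5},{"wx":0,"wy":0,"wz":0,"tx":-115,"ty":-85,"tz":0,"gripper":-0.5},{"wx":0,"wy":0,"wz":0,"tx":-140,"ty":-104,"tz":0,"gripper":-0.5}]' 35; python3 -m creep '[{"wx":0,"wy":0,"wz":0,"tx":-20,"ty":-15,"tz":0,"gripper":-0.5},{"wx":0,"wy":0,"wz":0,"tx":-35,"ty":-25,"tz":5,"gripper":-0.5},{"wx":0,"wy":0,"wz":0,"tx":-42,"ty":-31,"tz":10,"gripper":-0.5},{"wx":0,"wy":0,"wz":0,"tx":-42,"ty":-31,"tz":10,"gripper":-0.5},{"wx":0,"wy":0,"wz":0,"tx":-42,"ty":-31,"tz":10,"gripper":-0.5}]'; python3 -c "
from h import *
st()
to(531.5,69.4,105,28.2)"
```

```text
time_s: 20.12
tool_pos: [0.535, 0.1239, 0.1687]
tool_rot: [-179.8, 0.0, 118.2]
force: [0.2, -0.6, -2.5]
grip_width: 0.0531
grasp_force: 35.0
time_s: 20.53
tool_pos: [0.5283, 0.0763, 0.1591]
tool_rot: [-179.9, -0.1, 118.3]
force: [0.0, 1.1, -1.9]
grip_width: 0.0534
grasp_force: 35.0
20.53 [528.3  76.3 159.1] [-1.799e+02 -1.000e-01  1.183e+02] F [ 0.   1.1 -1.9] w 53.4 g 35.0
shift [-7.7 -0.4 54.1] wz 0.1 norm 55
```

```bash
python3 -m creep '[{"wx":0,"wy":0,"wz":0,"tx":-6,"ty":0,"tz":10,"gripper":-0.5},{"wx":0,"wy":0,"wz":0,"tx":-6,"ty":0,"tz":25,"gripper":-0.5},{"wx":0,"wy":0,"wz":0,"tx":-6,"ty":0,"tz":40,"gripper":-0.5},{"wx":0,"wy":0,"wz":0,"tx":-6,"ty":0,"tz":53,"gripper":-0.5},{"wx":0,"wy":0,"wz":0,"tx":-6,"ty":0,"tz":53,"gripper":-0.5}]' 35; python3 -m creep '[{"wx":0,"wy":0,"wz":0,"tx":0,"ty":0,"tz":0,"gripper":-0.5},{"wx":0,"wy":0,"wz":0,"tx":0,"ty":0,"tz":0,"gripper":-0.5},{"wx":0,"wy":0,"wz":0,"tx":0,"ty":0,"tz":0,"gripper":-0.5}]'; python3 -c "
from h import *
st()
to(531.5,69.4,105,28.2)
pic,P=cloud('top');tops(P,dict(all=(.49,.64,-.08,.052,.092,.105)))
save(cv2.resize(pic[150:240,200:300],None,fx=6,fy=6,interpolation=cv2.INTER_CUBIC),'t4.png')"
```

```text
time_s: 20.95
tool_pos: [0.5298, 0.0714, 0.1036]
tool_rot: [-179.7, -0.1, 118.5]
force: [-0.7, 0.5, -2.3]
grip_width: 0.0534
grasp_force: 35.0
time_s: 21.2
tool_pos: [0.5327, 0.0709, 0.1079]
tool_rot: [179.9, 0.0, 118.4]
force: [-0.7, 0.0, -1.8]
grip_width: 0.0534
grasp_force: 35.0
21.2 [532.7  70.9 107.9] [179.9   0.  118.4] F [-0.7  0.  -1.8] w 53.4 g 35.0
shift [-0.7 -1.7  2.9] wz 0.2 norm 3
all 802 c 564.4 9.1 wh 55.2 77.1 ang 28.1 z 97.0 med [563.8  11.1]
```

View pics/t4.png

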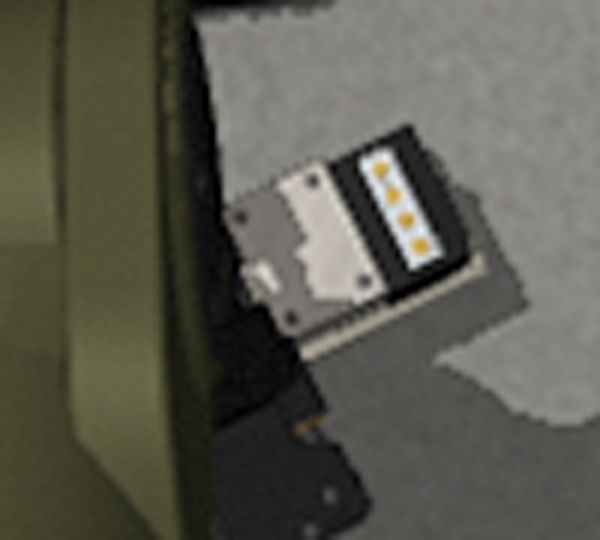

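Enclosure (crop (310,240)) and transformer (400,210) stand tight together at the end. The tin hangs under the arm to their left. Lowering it in.

```bash
python3 -m creep '[{"wx":0,"wy":0,"wz":0.2,"tx":-0.5,"ty":-1,"tz":4,"gripper":-0.5},{"wx":0,"wy":0,"wz":0.2,"tx":-0.5,"ty":-1,"tz":8,"gripper":-0.5},{"wx":0,"wy":0,"wz":0.2,"tx":-0.5,"ty":-1,"tz":8,"gripper":-0.5},{"wx":0,"wy":0,"wz":0.2,"tx":-0.5,"ty":-1,"tz":8,"gripper":-0.5},{"wx":0,"wy":0,"wz":0.2,"tx":-0.5,"ty":-1,"tz":8,"gripper":-0.5}]' 35; python3 -c "
from h import *
st()
to(531.5,69.4,98,28.2)"
```

```text
time_s: 21.67
tool_pos: [0.5311, 0.0693, 0.099]
tool_rot: [-180.0, -0.0, 118.1]
force: [0.3, -0.4, -2.3]
grip_width: 0.0531
grasp_force: 35.0
21.67 [531.1  69.3  99. ] [-180.    -0.   118.1] F [ 0.3 -0.4 -2.3] w 53.1 g 35.0
shift [-0.1  0.4  1. ] wz -0.1 norm 1
```

```bash
python3 -m creep '[{"wx":0,"wy":0,"wz":0,"tx":0,"ty":0,"tz":3,"gripper":-0.5},{"wx":0,"wy":0,"wz":0,"tx":0,"ty":0,"tz":6,"gripper":-0.5},{"wx":0,"wy":0,"wz":0,"tx":0,"ty":0,"tz":9,"gripper":-0.5},{"wx":0,"wy":0,"wz":0,"tx":0,"ty":0,"tz":9,"gripper":-0.5},{"wx":0,"wy":0,"wz":0,"tx":0,"ty":0,"tz":9,"gripper":-0.5}]' 35; python3 -c "
from h import *
st()
to(531.5,69.4,98,28.2)"
```

```text
time_s: 22.08
tool_pos: [0.5309, 0.0693, 0.0897]
tool_rot: [-180.0, -0.0, 118.1]
force: [-0.2, 0.6, -1.5]
grip_width: 0.0533
grasp_force: 35.0
22.08 [530.9  69.3  89.7] [-180.    -0.   118.1] F [-0.2  0.6 -1.5] w 53.3 g 35.0
shift [-0.2  0.6 -8.3] wz -0.1 norm 8
```

```bash
python3 -m creep '[{"wx":0,"wy":0,"wz":0,"tx":0,"ty":0,"tz":5,"gripper":-0.5},{"wx":0,"wy":0,"wz":0,"tx":0,"ty":0,"tz":11,"gripper":-0.5},{"wx":0,"wy":0,"wz":0,"tx":0,"ty":0,"tz":17,"gripper":-0.5},{"wx":0,"wy":0,"wz":0,"tx":0,"ty":0,"tz":17,"gripper":-0.5}]' 35; python3 -m creep '[{"wx":0,"wy":0,"wz":0,"tx":0,"ty":0,"tz":5,"gripper":-0.5},{"wx":0,"wy":0,"wz":0,"tx":0,"ty":0,"tz":10,"gripper":-0.5},{"wx":0,"wy":0,"wz":0,"tx":0,"ty":0,"tz":14,"gripper":-0.5},{"wx":0,"wy":0,"wz":0,"tx":0,"ty":0,"tz":14,"gripper":-0.5}]'
```

```text
time_s: 22.42
tool_pos: [0.5299, 0.0692, 0.0714]
tool_rot: [-179.8, -0.0, 118.1]
force: [-0.4, -0.4, -2.2]
grip_width: 0.0534
grasp_force: 35.0
time_s: 22.75
tool_pos: [0.5304, 0.0692, 0.058]
tool_rot: [-179.9, -0.0, 118.1]
force: [-0.6, 0.5, -1.3]
grip_width: 0.0533
grasp_force: 35.0
```

```bash
python3 -m creep '[{"wx":0,"wy":0,"wz":0,"tx":-1,"ty":0,"tz":0,"gripper":-0.5},{"wx":0,"wy":0,"wz":0,"tx":-2,"ty":0,"tz":0,"gripper":-0.5},{"wx":0,"wy":0,"wz":0,"tx":-2,"ty":0,"tz":0,"gripper":-0.5},{"wx":0,"wy":0,"wz":0,"tx":-2,"ty":0,"tz":0,"gripper":-0.5}]' 35; python3 -m creep '[{"wx":0,"wy":0,"wz":0,"tx":0,"ty":0,"tz":1.5,"gripper":-0.5},{"wx":0,"wy":0,"wz":0,"tx":0,"ty":0,"tz":3,"gripper":-0.5},{"wx":0,"wy":0,"wz":0,"tx":0,"ty":0,"tz":4,"gripper":-0.5},{"wx":0,"wy":0,"wz":0,"tx":0,"ty":0,"tz":4,"gripper":-0.5}]'
```

```text
time_s: 23.08
tool_pos: [0.5323, 0.0676, 0.0593]
tool_rot: [180.0, 0.0, 118.1]
force: [0.5, 0.3, -2.3]
grip_width: 0.0532
grasp_force: 35.0
time_s: 23.42
tool_pos: [0.5319, 0.0675, 0.0548]
tool_rot: [-180.0, -0.0, 118.1]
force: [-0.7, -1.0, -2.3]
grip_width: 0.0532
grasp_force: 35.0
```

```bash
python3 -m creep '[{"wx":0,"wy":0,"wz":0,"tx":-0.7,"ty":0,"tz":0,"gripper":-0.5},{"wx":0,"wy":0,"wz":0,"tx":-1.5,"ty":0,"tz":0,"gripper":-0.5},{"wx":0,"wy":0,"wz":0,"tx":-1.5,"ty":0,"tz":0,"gripper":-0.5}]' 35; python3 -m creep '[{"wx":0,"wy":0,"wz":0,"tx":0,"ty":0,"tz":0.5,"gripper":-0.5},{"wx":0,"wy":0,"wz":0,"tx":0,"ty":0,"tz":1,"gripper":-0.5},{"wx":0,"wy":0,"wz":0,"tx":0,"ty":0,"tz":1,"gripper":-0.5}]'
```

```text
time_s: 23.67
tool_pos: [0.5321, 0.0673, 0.0549]
tool_rot: [-180.0, -0.1, 118.1]
force: [-2.7, 4.1, -1.9]
grip_width: 0.0534
grasp_force: 35.0
time_s: 23.92
tool_pos: [0.5324, 0.0674, 0.0543]
tool_rot: [-180.0, -0.1, 118.1]
force: [-3.0, 4.8, 1.0]
grip_width: 0.0533
grasp_force: 35.0
```

Contact with the enclosure (about 5 N) and floor reached. Release, rise and inspect.

```bash
python3 -m creep '[{"wx":0,"wy":0,"wz":0,"tx":1,"ty":0,"tz":0.3,"gripper":-0.5},{"wx":0,"wy":0,"wz":0,"tx":1,"ty":0,"tz":0.3,"gripper":0},{"wx":0,"wy":0,"wz":0,"tx":1,"ty":0,"tz":0.3,"gripper":1},{"wx":0,"wy":0,"wz":0,"tx":1,"ty":0,"tz":0.3,"gripper":1},{"wx":0,"wy":0,"wz":0,"tx":1,"ty":0,"tz":0.3,"gripper":1}]';  python3 -m creep '[{"wx":0,"wy":0,"wz":0,"tx":0,"ty":0,"tz":-20,"gripper":1},{"wx":0,"wy":0,"wz":0,"tx":0,"ty":0,"tz":-50,"gripper":1},{"wx":0,"wy":0,"wz":0,"tx":0,"ty":0,"tz":-90,"gripper":1},{"wx":0,"wy":0,"wz":0,"tx":0,"ty":0,"tz":-130,"gripper":1}]';  python3 -m creep '[{"wx":0,"wy":0,"wz":0,"tx":150,"ty":0,"tz":-20,"gripper":1},{"wx":0,"wy":0,"wz":0,"tx":150,"ty":0,"tz":-20,"gripper":1},{"wx":0,"wy":0,"wz":0,"tx":150,"ty":0,"tz":-20,"gripper":1},{"wx":0,"wy":0,"wz":0,"tx":150,"ty":0,"tz":-20,"gripper":1},{"wx":0,"wy":0,"wz":0,"tx":150,"ty":0,"tz":-20,"gripper":1}]';python3 -c "
from h import *
pic,P=cloud('top');tops(P,dict(tin=(.49,.6,.035,.11,.082,.093),encl=(.49,.6,-.03,.055,.0955,.105),all=(.48,.64,-.08,.12,.08,.105),rim=(.49,.61,-.07,.13,.038,.047)))
pic,P=cloud('scene');tops(P,dict(tin=(.49,.6,.035,.11,.082,.093),encl=(.49,.6,-.03,.055,.0955,.105)))
save(cv2.resize(pic[120:240,190:340],None,fx=5,fy=5,interpolation=cv2.INTER_CUBIC),'s5.png')"
```

```text
time_s: 24.33
tool_pos: [0.5333, 0.0662, 0.054]
tool_rot: [179.9, 0.1, 118.1]
force: [-0.6, -0.0, 0.4]
grip_width: 0.0665
grasp_force: 0.0
time_s: 24.67
tool_pos: [0.5321, 0.066, 0.1846]
tool_rot: [-179.9, 0.1, 118.0]
force: [1.1, 1.1, 0.3]
grip_width: 0.0852
grasp_force: 0.0
time_s: 25.08
tool_pos: [0.4594, 0.2059, 0.2047]
tool_rot: [179.8, -0.1, 118.6]
force: [0.0, 0.3, -0.2]
grip_width: 0.0868
grasp_force: 0.0
tin 452 c 532.0 67.6 wh 51.2 51.5 ang 1.7 z 88.7 med [532.6  66.9]
encl 521 c 564.6 10.4 wh 53.6 75.1 ang 28.0 z 98.2 med [558.5  22.6]
all 1315 c 552.0 32.7 wh 55.0 131.0 ang 27.8 z 93.9 med [552.9  27.5]
rim 201 c 550.4 34.1 wh 65.9 142.4 ang 28.2 z 42.9 med [530.1  46.5]
tin 443 c 545.7 66.2 wh 52.3 79.7 ang 82.5 z 88.8 med [538.   66.2]
encl 462 c 565.6 11.8 wh 56.4 74.8 ang 26.9 z 98.4 med [562.2  23.1]
```

View pics/s5.png

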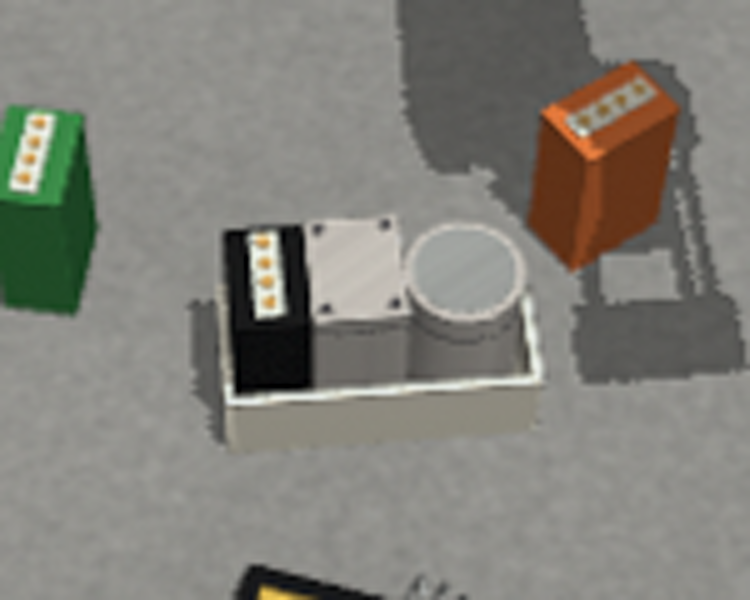

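The transformer (crop (270,310)), enclosure (355,300) and tin (465,300) stand in one tight row. Their tops are at 94, 98–99 and 89 mm, which fits being flat on the tray's floor, and the look-alikes are untouched. Handing in.

```bash
python3 -c "
from h import *
print(env.sign_off())"
```

```text
the job is handed in; nothing more can be done
None
```

I packed the tray and handed it in at about 25 s: transformer, enclosure and tin stand upright in one tight row, flat on the floor, with the bystanders and look-alikes left alone; no verdict came back.

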